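# Take the bearing tote off the French cleat and hold it out level

### The arm

A 6-joint arm with a two-finger parallel gripper is mounted at the origin on a cart in front of the work surface, level with it; the furniture and walls round the work are solid. World frame = base frame: x ahead of the robot, y to its left, z up, the work surface at z = 0. Lengths are in mm, angles in rad, forces in N, time in s.
With the tool pointing down it reaches from about 375 to 825 mm from the base axis. Payload 5.5 kg.
Tool frame: the origin (TCP) lies at the very end of the fingers, on their centre line; the grasp point (between the pads) lies arm.tcp_to_grasp behind it (arm.tcp_to_grasp is the distance from the TCP to the grasp point, in mm); z points along the fingers, y is the line along which they close (so a half turn about z gives the same grasp; the last joint's range is limited). The gripper opens to 85 mm and grips with 20 to 120 N. Pads are 22 mm wide; open, the fingers measure 114 mm over their backs; the gripper's body (76 mm by 85 mm) begins 54 mm behind the grasp point. The pads swing forward as they close: fully open they stand 13 mm farther back than shut.
Start: joints at [-1.281, 0.314, -0.047, 1.21, 0, 1.571], TCP at [171.453, -574.977, 231.299] pointing down, gripper open.
Joint ranges: [-2.67, 2.67], [-0.69, 1.73], [-1.03, 1.25], [-2.08, 2.16], [-1.42, 1.45], [-3.14, 3.14]. Speed limits (rad/s): [2.39, 2.39, 3.01, 3.14, 3.14, 3.14].

### API

Orientations are given as a rotation vector (axis times angle).
In Python, from rig import arm, eyes, ticket gives the robot as it stands.
- The arm moves only by the tool carry_out, never from a script. Its argument "rows" is a list of rows, each a list of 7 numbers: the shift along the tool's x, y, z in units of 30 mm (1.0 is 30 mm), then the turn, a rotation vector about the tool's x, y, z in units of 6 degrees (1.0 is 6 degrees), then the finger opening in mm, from 0 to 85.4. In form: [[tx, ty, tz, rx, ry, rz, gripper], ...]. A call has 1 to 12 rows; each row is the pose to reach, as a shift and turn from the pose commanded when the call began, along the tool's axes at that moment; what a row does not reach only later rows make up. A row lasts 1/12 s, in which the tool goes at most 41.7 mm and 7.16 degrees, less where a joint would pass 70% of its speed; a pose out of reach is approached as far as the arm can. A call with a gripper value outside its range is refused whole. The fingers move at their own pace and stop on an object; "newtons" is the grip in N (left out, the last holds). Time passes only in rows, so rows that repeat a pose let the fingers close. It gives the time, the measured TCP pose, the force, the opening and the grip force at its end, in the units of the state.
- arm.get_state(): the state, without advancing time (a new reading comes with each control period).
- eyes.grab_frame(name): name is "scene" or "top" or "wrist"; returns a dict with "image" (400x640x3 uint8, red, green, blue), "fx", "fy", "cx", "cy" (pixels), "R" (3x3) and "t" (3): a world point X has camera coordinates R X + t; the wrist camera has in their place "tool_from_camera" (4x4, takes a point from camera to tool coordinates, whose origin is the TCP and whose axes are the flange's). Camera axes: x right, y down, z forward; pixel columns grow to the right and rows downward; lengths in mm; the calibration is good to about 2 mm. The wrist camera is an equidistant fisheye: a pixel r from the principal point sees the ray r / f radians off the axis. A picture is of the moment at which its call begins: read the wrist's pose just before it. There is no depth.
- ticket.finish_job(): hands the job in; it is judged then, once.
The state is a dict: "time_s": time; "joint_pos": joint angles; "dq": joint speeds; "joint_torque": joint torques, N m; "position": TCP position; "tcp_rot": TCP orientation; "wrist_force": force on the tool from outside, world axes, zero at the start; "wrist_torque": the same for the moment, N m; "opening": finger opening in mm; "grasp_force": force on a finger pad.
Only numpy, scipy, OpenCV 4.12 (cv2) and the standard library are available. Lean on these libraries where they do the work, as an engineer would, in place of code of your own. Each camera call takes 0.05 s, during which the arm holds its last target. There are 200 camera calls.

### The job

Of the two plywood totes on the French cleat stand, lift the one with the steel ball bearing in it up off the cleat by its carrying bar, draw it about 10 cm forward, away from the stand's panel, and hold it there for the turner, level and still, with at least 15 cm of air between its underside and the bench; keep it level all the way so that nothing spills, and leave the other tote and everything else as it is. Finish while still holding the tote in the air: do not put it down or let go.

Things in the scene. Friction and masses are not known exactly. Their poses are not given: they have to be found in the camera images.
- rack: Fixed French cleat stand: plywood panel 360 mm wide, from z = 75 to 188, on posts behind it. Origin: on the table under the middle of the panel's front face; x level, out of the panel's back (totes hang on the -x side), y along the cleat, z up. Cleat 18 mm thick, top cut at 45 degrees: a V groove with the panel, lip at z = 164. A tote rises 18 mm to clear it, then may go up or to -x.
- tote_a: Tote with the bearing, 0.26 kg empty (hidden +-15 %): plywood tray 100 mm deep (x), 150 wide (y), front wall 38 high, back wall 100 with a half cleat 18 thick behind it, gable ends 8 thick and 152 high carrying a bar. Origin: centre of underside; x to its back (as the stand's), z up. Hangs loose, origin 68 mm before the panel, 75 above the table. Centre of mass, empty: y = 0, x = +15, z = 62.
- tote_a_bar (a point): Middle of tote_a's carrying bar, at (8, 0, 138) mm in the tote's frame. The bar runs along the tote's y for 134 mm between the gable ends, is flat-sided, 18 mm thick (x) and 24 high (z), and free all round: 24 mm to the back wall's plane, and 90 mm of air to the contents below. Its middle is 25 mm higher than the panel's top, so open fingers clear the stand. Pinch it from above, across x.
- tote_b: The other tote, identical to tote_a in make, hanging beside it; it holds the two discs. Leave it hanging. Axes and origin as tote_a.
- ball_bearing: Steel ball bearing, 62 mm across, 16 mm high, 0.20 kg (hidden +-15 %), lying loose and flat in tote_a, anywhere along the tray, so that the tote is mostly heavier at one end. Origin: centre of its underside.
- dark_disc: Walnut disc, 48 mm across, 13 mm thick, lying loose in tote_b. Origin: centre of its underside.
- pale_disc: White plastic disc, 60 mm across, 9 mm thick, lying loose in tote_b. Origin: centre of its underside.
- carton: Bystander: closed bearing carton 69 x 69 x 26 mm, loose on the bench. Origin: centre of its underside.
- sanding_block: Bystander: sanding block 63 x 112 x 33 mm, loose on the bench. Origin: centre of its underside.
- octagon: Bystander: walnut octagon blank 84 mm across, 26 mm high, loose on the bench. Origin: centre of its underside.
There are look-alikes about, which are no part of the job. Leave any pink or red look-alike of the ball_bearing alone.

How it is judged:
By the outcome, as a careful person would: the job done as asked, in the order asked, and still so for the second after the job is handed in, while the arm keeps its last pose, push and grip.
It also fails if it takes over 35 s, if anything falls off the work surface, if the arm or the gripper's body presses on something with over 40 N, if the wrist force passes 120 N, or if a joint passes its speed limit or range.

## Working session

There is one attempt and no reset: what is moved stays moved. The work goes in short steps, Python scripts to look and compute and a tool call to move; the robot and the scene stay as the last step left them, time stands still between calls to the robot, and variables do not carry over. Pictures are saved under pics/ and viewed, at most 10 in all, crops included, and the job is handed in when it is done.

Besides the shell and the picture viewer there is one more tool, called after "Emit:" as a command line: name --pt "numbers of a row" for each row, then --argument value for the rest. carry_out: Moves the arm, as the interface text tells. Its arguments: {"type":"object","properties":{"rows":{"type":"array"},"newtons":{"type":"number"}},"required":["rows"]}

```bash
mkdir -p pics
python3 - <<'E'
from rig import arm, eyes
import cv2, pickle
s=arm.get_state(); print(s, arm.tcp_to_grasp)
for n in ("scene","top"):
    f=eyes.grab_frame(n); pickle.dump(f,open(f"pics/{n}.pkl","wb"))
    cv2.imwrite(f"pics/{n}0.png",f["image"][:,:,::-1])
    print(n,f["fx"],f["fy"],f["cx"],f["cy"],f["R"],f["t"])
E
```

```text
{'time_s': 0.0, 'joint_pos': array([-1.28096680e+00,  3.14240916e-01, -4.80799857e-02,  1.21020062e+00,
       -1.36655782e-05,  1.57078330e+00]), 'dq': array([-0.00151858, -0.00100756, -0.0001581 ,  0.00150315, -0.00075292,
       -0.00144992]), 'joint_torque': array([-2.79283486e-03, -5.39591539e+01,  3.39747083e+01,  1.93908624e-02,
        1.90749565e-04,  6.48878114e-06]), 'position': array([ 171.3029088 , -574.41996505,  230.42524257]), 'tcp_rot': array([-3.10697291e+00, -4.53445405e-01,  4.12335338e-04]), 'wrist_force': array([-0.17864936,  0.07988228, -0.23199869]), 'wrist_torque': array([0.03711024, 0.01144273, 0.02402563]), 'grasp_force': 0.0, 'opening': 85.15704348281163} 18.700000000000003
scene 386.97540197288197 386.97540197288197 324.8407539915803 202.80674501113214 [[-5.56300452e-01 -8.30980913e-01 -7.27608531e-04]
 [-5.26177010e-01  3.52926812e-01 -7.73679792e-01]
 [ 6.43169932e-01 -4.30015567e-01 -6.33576397e-01]] [ 360.68680594  386.92200498 1147.97240312]
top 397.77922814289997 397.77922814289997 320.72806765604867 195.97075710188557 [[-0.08098745 -0.99668586  0.00763727]
 [-0.95443867  0.07534207 -0.28873933]
 [ 0.287207   -0.03067356 -0.95737729]] [ 112.19238859  568.21373815 1621.78879911]
```

View pics/scene0.png

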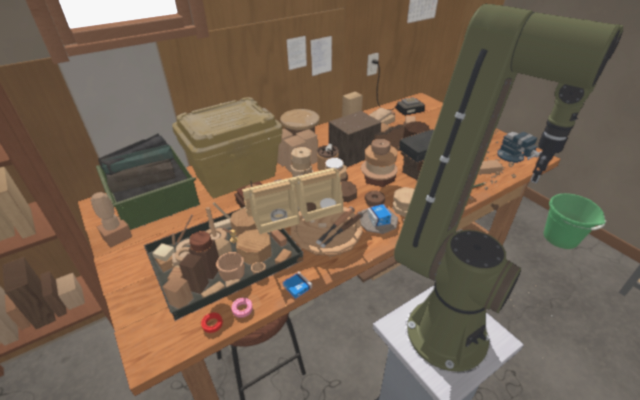

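View pics/top0.png

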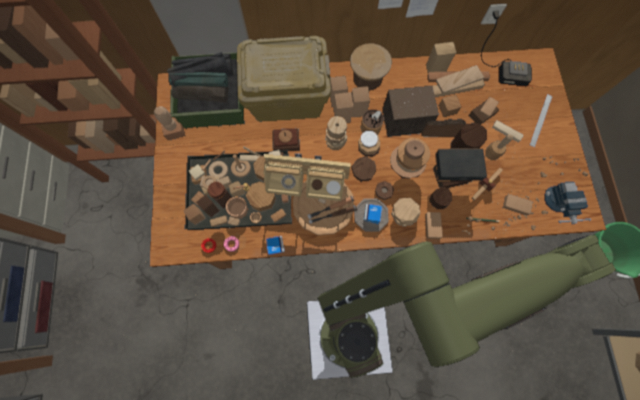

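The scene view shows the stand with two totes at about (272,208) and (320,198). The top view has them at about (287,178) and (326,186). Red and pink rings lie at scene (212,323) and (242,308). Next I'll take a close crop of the totes.

Run:
```python
import cv2, numpy as np
a=cv2.imread("pics/top0.png")[140:240,250:370]; b=cv2.imread("pics/scene0.png")[160:260,235:355]
h=lambda i: cv2.resize(i,None,fx=5,fy=5,interpolation=cv2.INTER_CUBIC)[:, :]
A=cv2.resize(a,(660,550),interpolation=cv2.INTER_CUBIC)
cv2.imwrite("pics/c1.png",cv2.resize(a,(720,600),interpolation=cv2.INTER_CUBIC))
cv2.imwrite("pics/c2.png",cv2.resize(b,(720,600),interpolation=cv2.INTER_CUBIC))
```

```text
(no output)
```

View pics/c1.png

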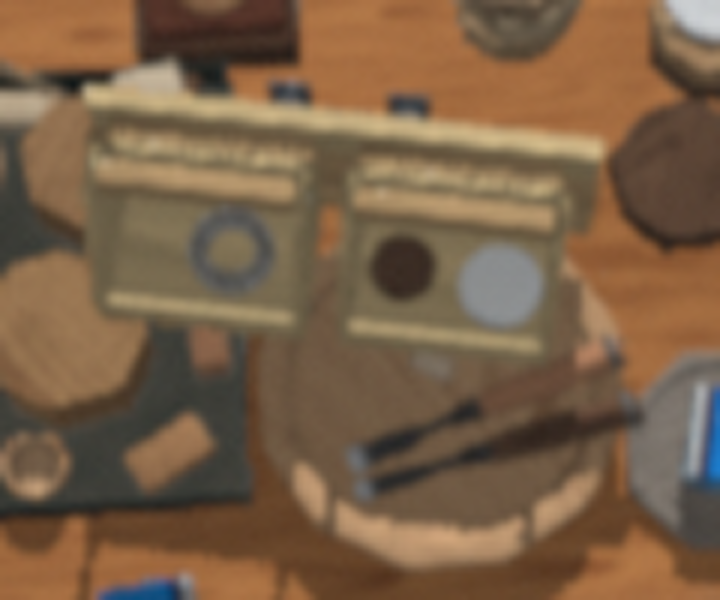

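View pics/c2.png

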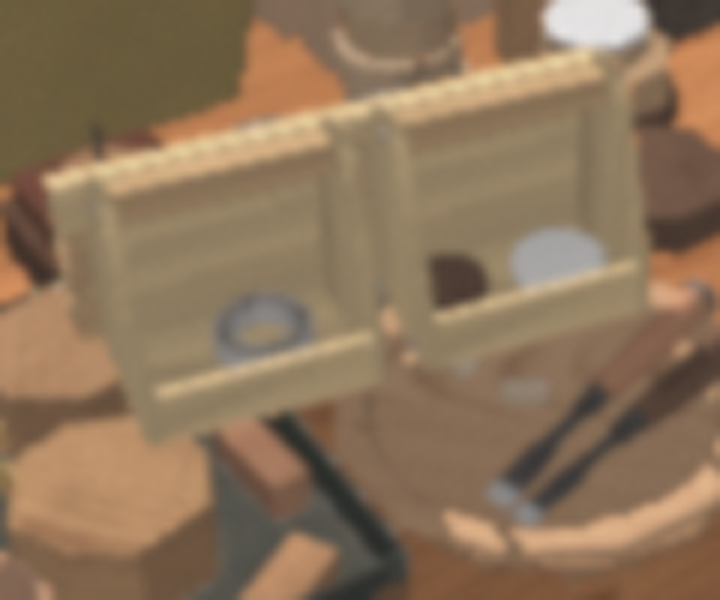

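Candidates for the bearing:
- **Steel ring:** in the left tote, top (289,181), scene (279,215).
- **Pale disc:** in the right tote, top (334,187).
- **Red and pink rings:** on the bench, top (208,245) and (231,243). These are the look-alikes.

The crops confirm a grey steel ring in the left tote, so that is tote_a. The right tote holds the dark and pale discs. Next I'll measure.

```bash
cat > h.py <<'E'
import numpy as np, pickle
F={n:pickle.load(open(f"pics/{n}.pkl","rb")) for n in("scene","top")}
def back(n,u,v,z):
    f=F[n]; d=f["R"].T@np.array([(u-f["cx"])/f["fx"],(v-f["cy"])/f["fy"],1]); c=-f["R"].T@f["t"]
    return c+d*(z-c[2])/d[2]
def proj(n,X):
    f=F[n]; p=f["R"]@X+f["t"]; return np.array([f["fx"]*p[0]/p[2]+f["cx"],f["fy"]*p[1]/p[2]+f["cy"]])
def T(u,v,z): return back("top",u/6+250-.4,v/6+140-.4,z)
def S(u,v,z): return back("scene",u/6+235-.4,v/6+160-.4,z)
E
python3 - <<'E'
from h import *
np.set_printoptions(precision=1,suppress=True)
for n,a in dict(barFL=(95,183,225),barFR=(297,203,225),barBL=(95,160,225),barBR=(300,180,225),fwL=(108,308,113),fwR=(297,325,113),bear=(231,250,99),panL=(87,105,188),panR=(600,160,188),panBL=(87,86,188),panBR=(602,143,188),bB_FL=(355,212,225),bB_FR=(555,230,225)).items(): print("T",n,T(*a))
for n,a in dict(bear=(264,325,99),fwL=(155,400,113),fwR=(378,345,113),barFL=(108,195,201),barFR=(330,150,201),barTL=(105,182,225),barTR=(325,137,225),panBL=(50,182,188),panBR=(600,50,188)).items(): print("S",n,S(*a))
E
```

```text
T barFL [657.7 282.1 225. ]
T barFR [633.1 149.2 225. ]
T barBL [674.  281.5 225. ]
T barBR [649.1 146.2 225. ]
T fwL [606.3 289.1 113. ]
T fwR [583.3 157.5 113. ]
T bear [647.4 201.2  99. ]
T panL [729.5 289.3 188. ]
T panR [661.6 -58.7 188. ]
T panBL [743.6 288.8 188. ]
T panBR [673.9 -61.4 188. ]
T bB_FL [623.7 111.3 225. ]
T bB_FR [600.8 -19.7 225. ]
S bear [649.5 202.7  99. ]
S fwL [611.4 293.7 113. ]
S fwR [580.9 162.  113. ]
S barFL [693.7 272.7 201. ]
S barFR [659.9 143.7 201. ]
S barTL [675.7 280.  225. ]
S barTR [643.7 154.7 225. ]
S panBL [740.6 289.8 188. ]
S panBR [672.5 -61.5 188. ]
```

```bash
cat >> h.py <<'E'
from scipy.spatial.transform import Rotation as Ro
def plan(s,tgt,xang=1.377):
    "row (units) from the measured pose to TCP tgt, tool down with its x at xang"
    R=Ro.from_rotvec(s["tcp_rot"]); d=R.inv().apply(np.array(tgt)-s["position"])/30
    G=Ro.from_matrix(np.array([[np.cos(xang),np.sin(xang),0],[np.sin(xang),-np.cos(xang),0],[0,0,-1]]))
    G=G.as_matrix() if False else Ro.from_matrix(np.column_stack([[np.cos(xang),np.sin(xang),0],[np.sin(xang),-np.cos(xang),0],[0,0,-1]]))
    return np.round(np.r_[d,np.degrees((R.inv()*G).as_rotvec())/6],3)
E
sed -i '/G=Ro.from_matrix(np.array/d; s/G=G.as_matrix() if False else /G=/' h.py
python3 - <<'E'
from h import *; from rig import arm
s=arm.get_state(); print(plan(s,(652,209,340)), plan(s,(420,-170,340)))
E
```

```text
[ 2.2817e+01 -2.0454e+01 -3.6180e+00 -1.3000e-02 -8.0000e-03 -1.0382e+01] [ 1.1797e+01 -1.0558e+01 -3.6330e+00 -1.3000e-02 -8.0000e-03 -1.0382e+01]
```

Emit:
carry_out --pt "0 0 -1.2 0 0 0 85" --pt "0.5 -0.45 -2.4 0 0 -0.5 85" --pt "1.3 -1.2 -3.2 0 0 -1.3 85" --pt "2.2 -2.0 -3.6 0 0 -2.2 85" --pt "3.1 -2.8 -3.6 0 0 -3.1 85" --pt "4.0 -3.6 -3.6 0 0 -4.0 85" --pt "4.9 -4.4 -3.6 0 0 -4.9 85" --pt "5.8 -5.2 -3.6 0 0 -5.8 85" --pt "6.7 -6.0 -3.6 0 0 -6.7 85" --pt "7.6 -6.8 -3.6 0 0 -7.6 85" --pt "8.5 -7.6 -3.6 0 0 -8.5 85" --pt "9.4 -8.4 -3.6 0 0 -9.4 85"

```text
time_s: 1.1
position: [370.0, -251.2, 339.1]
tcp_rot: [-2.521, -1.874, 0.0]
wrist_force: [0.5, -0.1, 0.5]
opening: 85.3
grasp_force: 0.0
```

Run:
```python
from h import *; from rig import arm
s=arm.get_state(); print(s["position"],s["joint_pos"],s["wrist_force"],plan(s,(652,209,340)))
```

```text
[ 370.02485122 -251.17498235  339.10100341] [-5.96385239e-01  3.11335381e-04 -1.74931852e-01  1.39585796e+00
  3.47319311e-05  1.26670762e+00] [ 0.49703085 -0.05211911  0.4662846 ] [ 1.7397e+01  4.5800e+00 -2.9000e-02 -3.0000e-03 -1.0000e-03 -9.4100e-01]
```

Emit:
carry_out --pt "0.8 0.2 0 0 0 -0.2 85" --pt "2.0 0.5 0 0 0 -0.4 85" --pt "3.3 0.85 0 0 0 -0.7 85" --pt "4.6 1.2 0 0 0 -0.9 85" --pt "5.9 1.55 0 0 0 -0.94 85" --pt "7.2 1.9 0 0 0 -0.94 85" --pt "8.5 2.25 0 0 0 -0.94 85" --pt "9.8 2.6 0 0 0 -0.94 85" --pt "11.1 2.95 0 0 0 -0.94 85" --pt "12.4 3.3 0 0 0 -0.94 85" --pt "13.6 3.6 0 0 0 -0.94 85" --pt "14.8 3.9 0 0 0 -0.94 85"

```text
time_s: 2.1
position: [611.8, 139.5, 338.7]
tcp_rot: [-2.43, -1.991, 0.001]
wrist_force: [0.3, -0.1, 0.7]
opening: 85.1
grasp_force: 0.0
```

Emit:
carry_out --pt "0.9 0.3 0 0 0 0 60" --pt "1.7 0.5 0 0 0 0 60" --pt "2.3 0.65 0 0 0 0 60" --pt "2.6 0.7 0 0 0 0 60" --pt "2.6 0.7 0 0 0 0 60" --pt "2.6 0.7 0 0 0 0 60" --pt "2.6 0.7 0 0 0 0 60"

```text
time_s: 2.68
position: [646.9, 208.7, 339.5]
tcp_rot: [2.431, 1.99, -0.001]
wrist_force: [-0.4, -0.4, 0.3]
opening: 60.2
grasp_force: 0.0
```

Run:
```python
from h import *; from rig import arm, eyes
import cv2
s=arm.get_state(); f=eyes.grab_frame("wrist"); print(s["position"],s["joint_pos"],plan(s,(652,209,340)))
pickle.dump((s,f),open("pics/w.pkl","wb")); cv2.imwrite("pics/w0.png",f["image"][:,:,::-1]); print({k:v for k,v in f.items() if k!="image"})
```

```text
[646.93563452 208.71937982 339.46291626] [ 3.12310150e-01  4.69868960e-01  4.22121431e-01  1.52342138e+00
 -4.62991488e-04  2.08212714e+00] [ 0.043  0.164 -0.018 -0.001  0.006 -0.05 ]
{'fx': 309.70691628693146, 'fy': 309.70691628693146, 'cx': 317.7067854757588, 'cy': 196.12868172289038, 'tool_from_camera': array([[-6.90498630e-04, -9.59235162e-01, -2.82608259e-01,
         7.18610076e+01],
       [ 9.99999096e-01, -9.88520513e-04,  9.11953632e-04,
         8.39588441e-02],
       [-1.15414205e-03, -2.82607374e-01,  9.59234977e-01,
        -1.42640218e+02],
       [ 0.00000000e+00,  0.00000000e+00,  0.00000000e+00,
         1.00000000e+00]])}
```

View pics/w0.png

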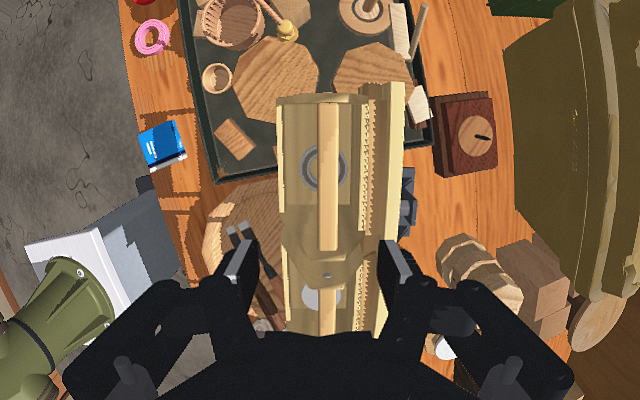

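The wrist view shows tote_a's bar as a pale strip, columns 318–337, running from row 101 to 250. The bearing sits beneath it at (323,167). Tote_b's bar is at (327,308).

```bash
cat >> h.py <<'E'
def wpix(s,f,u,v,z):
    x,y=u-f["cx"],v-f["cy"]; r=np.hypot(x,y); th=r/f["fx"]
    d=np.array([np.sin(th)*x/r,np.sin(th)*y/r,np.cos(th)])
    M=f["tool_from_camera"]; R=Ro.from_rotvec(s["tcp_rot"]).as_matrix()
    c=R@M[:3,3]+s["position"]; d=R@M[:3,:3]@d
    return c+d*(z-c[2])/d[2]
E
python3 - <<'E'
from h import *
np.set_printoptions(precision=1,suppress=True)
s,f=pickle.load(open("pics/w.pkl","rb"))
P={}
for n,a in dict(FL=(319,102,225),BL=(337,102,225),FR=(318,250,225),BR=(337,250,225),bear=(323,167,99),panL=(403,83,188),panM=(388,240,188)).items(): P[n]=wpix(s,f,*a); print(n,P[n])
m=sum(P[k] for k in("FL","BL","FR","BR"))/4; d=(P["FL"]+P["BL"]-P["FR"]-P["BR"])/2
print(m,np.linalg.norm(d),-np.arctan2(d[0],d[1]), P["BL"]-P["FL"])
E
```

```text
FL [663.4 283.2 225. ]
BL [677.9 280.4 225. ]
FR [636.5 154.  225. ]
BR [653.6 150.4 225. ]
bear [653.3 204.4  99. ]
panL [746.5 288.3 188. ]
panM [707.7 131.7 188. ]
[657.8 217.  225. ] 132.11300668615036 -0.19502228096935165 [14.5 -2.8  0. ]
```

Run:
```python
from h import *; from rig import arm
print(plan(arm.get_state(),(655.1,210.4,250),1.3758))
```

```text
[ 1.150e-01  2.530e-01  2.989e+00  1.000e-03  3.000e-03 -4.200e-02]
```

Emit:
carry_out --pt "0.1 0.2 0.6 0 0 -0.04 60" --pt "0.11 0.25 1.4 0 0 -0.04 60" --pt "0.11 0.25 2.2 0 0 -0.04 60" --pt "0.11 0.25 2.8 0 0 -0.04 60" --pt "0.11 0.25 3.0 0 0 -0.04 60" --pt "0.11 0.25 3.0 0 0 -0.04 60" --pt "0.11 0.25 3.0 0 0 -0.04 60" --pt "0.11 0.25 3.0 0 0 -0.04 60"

```text
time_s: 3.4
position: [656.1, 211.5, 251.3]
tcp_rot: [2.426, 1.995, 0.004]
wrist_force: [-0.3, 0.7, -0.1]
opening: 60.0
grasp_force: 0.0
```

Run:
```python
from h import *; from rig import arm, eyes
import cv2
s=arm.get_state(); f=eyes.grab_frame("wrist"); print(s["position"])
pickle.dump((s,f),open("pics/w1.pkl","wb")); cv2.imwrite("pics/w1.png",f["image"][:,:,::-1])
```

```text
[656.0861536  211.45558249 251.34764299]
```

View pics/w1.png

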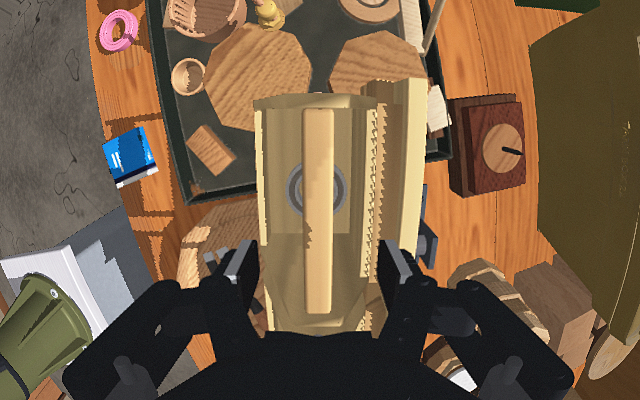

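The bar spans columns 303–332 and rows 108–312, and it is centred between the finger pads (257 and 379). I'll re-measure it from here.

Run:
```python
from h import *
from rig import arm
np.set_printoptions(precision=1,suppress=True)
s,f=pickle.load(open("pics/w1.pkl","rb"))
P=[wpix(s,f,*a,225) for a in((303,108),(332,108),(304,312),(332,312))]
d=(P[0]+P[1]-P[2]-P[3])/2; print(P,sum(P)/4,np.linalg.norm(d),-np.arctan2(d[0],d[1]))
s=arm.get_state(); print(s["position"],plan(s,(656.3,211.0,195),1.3758))
```

```text
[array([662.5, 283.2, 225. ]), array([677.8, 280.1, 225. ]), array([635.8, 154.9, 225. ]), array([654.3, 151.2, 225. ])] [657.6 217.4 225. ] 131.03813505315688 -0.19282226726845653
[656.2 211.6 251.4] [-0.   0.   1.9  0.  -0.   0. ]
```

Emit:
carry_out --pt "0 0 0.5 0 0 0 60" --pt "0 0 1.1 0 0 0 60" --pt "0 0 1.6 0 0 0 60" --pt "0 0 1.85 0 0 0 60" --pt "0 0 1.87 0 0 0 60" --pt "0 0 1.87 0 0 0 60" --pt "0 0 1.87 0 0 0 45" --pt "0 0 1.87 0 0 0 32" --newtons 40

```text
time_s: 4.12
position: [656.1, 211.9, 194.7]
tcp_rot: [2.426, 1.995, 0.003]
wrist_force: [-0.4, -0.4, -0.4]
opening: 36.8
grasp_force: 0.0
```

Emit:
carry_out --pt "0 0 0 0 0 0 24" --pt "0 0 0 0 0 0 21" --pt "0 0 0 0 0 0 19" --pt "0 0 0 0 0 0 17" --pt "0 0 0 0 0 0 10" --pt "0 0 0 0 0 0 5" --pt "0 0 0 0 0 0 0" --pt "0 0 0 0 0 0 0" --newtons 50

```text
time_s: 4.78
position: [656.0, 211.6, 193.8]
tcp_rot: [2.426, 1.995, 0.002]
wrist_force: [3.4, -1.0, 3.6]
opening: 17.4
grasp_force: 49.6
```

Run:
```python
from h import *; from rig import arm
np.set_printoptions(precision=2,suppress=True)
s=arm.get_state(); print(s["position"],s["wrist_force"],s["wrist_torque"],s["opening"],s["grasp_force"])
o=np.cos(-.194),np.sin(-.194)
print(plan(s,s["position"]+[0,0,24],1.3768),plan(s,s["position"]+[-100*o[0],-100*o[1],95],1.3768))
```

```text
[656.03 211.59 193.81] [ 3.41 -1.01  3.64] [-0.16 -0.55  0.04] 17.417200396002087 49.59369599819183
[ 0.    0.   -0.8   0.01 -0.01 -0.  ] [ 0.   -3.33 -3.17  0.01 -0.01 -0.  ]
```

Emit:
carry_out --pt "0 0 0 0 0 0 0" --pt "0 0 -0.05 0 0 0 0" --pt "0 0 -0.12 0 0 0 0" --pt "0 0 -0.2 0 0 0 0" --pt "0 0 -0.3 0 0 0 0" --pt "0 0 -0.4 0 0 0 0" --pt "0 0 -0.5 0 0 0 0" --pt "0 0 -0.6 0 0 0 0" --pt "0 0 -0.7 0 0 0 0" --pt "0 0 -0.77 0 0 0 0" --pt "0 0 -0.8 0 0 0 0" --pt "0 0 -0.8 0 0 0 0" --newtons 70

```text
time_s: 5.78
position: [655.5, 211.7, 217.6]
tcp_rot: [2.426, 1.996, 0.001]
wrist_force: [0.1, 0.3, -4.7]
opening: 16.9
grasp_force: 68.4
```

Run:
```python
from h import *; from rig import arm, eyes
import cv2
np.set_printoptions(precision=2,suppress=True)
s=arm.get_state(); print(s["position"],s["wrist_force"],s["wrist_torque"],s["opening"],s["grasp_force"])
im=eyes.grab_frame("scene")["image"][:,:,::-1][140:260,225:365]
cv2.imwrite("pics/s1.png",cv2.resize(im,(700,600),interpolation=cv2.INTER_CUBIC))
```

```text
[655.48 211.66 217.62] [ 0.09  0.26 -4.66] [ 0.01  0.04 -0.02] 16.85545246858542 68.36442232131958
```

View pics/s1.png

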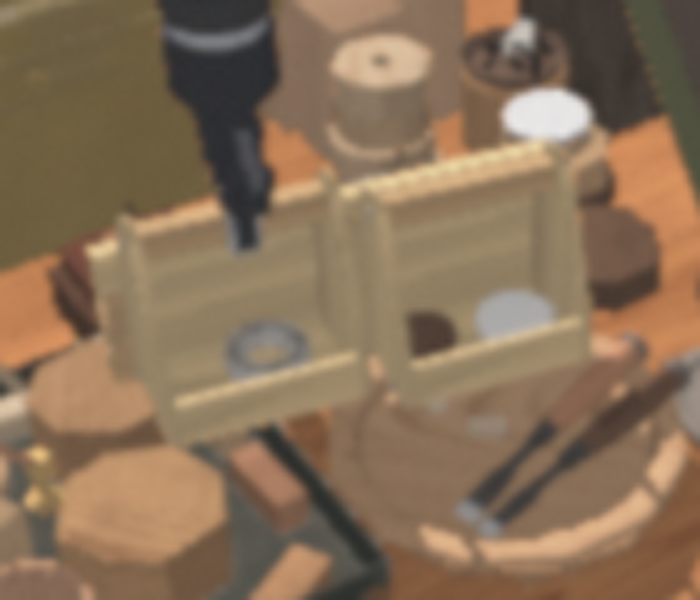

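Tote_a is lifted clear and level. The wrist carries 4.7 N with almost no moment, the bearing sits at crop (268,350), and tote_b is undisturbed. I'll continue up, then forward.

Emit:
carry_out --pt "0 0 -0.08 0 0 0 0" --pt "0 0 -0.22 0 0 0 0" --pt "0 0 -0.42 0 0 0 0" --pt "0 0 -0.68 0 0 0 0" --pt "0 0 -0.96 0 0 0 0" --pt "0 0 -1.24 0 0 0 0" --pt "0 0 -1.52 0 0 0 0" --pt "0 0 -1.8 0 0 0 0" --pt "0 0 -2.06 0 0 0 0" --pt "0 0 -2.26 0 0 0 0" --pt "0 0 -2.38 0 0 0 0" --pt "0 0 -2.42 0 0 0 0"

```text
time_s: 6.83
position: [655.6, 211.7, 290.7]
tcp_rot: [2.426, 1.996, 0.002]
wrist_force: [0.7, -0.6, -5.4]
opening: 16.9
grasp_force: 68.4
```

Emit:
carry_out --pt "0 0 0 0 0 0 0" --pt "0 -0.05 0 0 0 0 0" --pt "0 -0.15 0 0 0 0 0" --pt "0 -0.3 0 0 0 0 0" --pt "0 -0.5 0 0 0 0 0" --pt "0 -0.72 0 0 0 0 0" --pt "0 -0.94 0 0 0 0 0" --pt "0 -1.16 0 0 0 0 0" --pt "0 -1.38 0 0 0 0 0" --pt "0 -1.6 0 0 0 0 0" --pt "0 -1.82 0 0 0 0 0" --pt "0 -2.04 0 0 0 0 0"

```text
time_s: 7.83
position: [594.6, 223.5, 289.9]
tcp_rot: [2.426, 1.996, 0.0]
wrist_force: [-0.1, -0.2, -6.1]
opening: 17.1
grasp_force: 68.4
```

Emit:
carry_out --pt "0 -0.22 0 0 0 0 0" --pt "0 -0.44 0 0 0 0 0" --pt "0 -0.66 0 0 0 0 0" --pt "0 -0.86 0 0 0 0 0" --pt "0 -1.04 0 0 0 0 0" --pt "0 -1.18 0 0 0 0 0" --pt "0 -1.27 0 0 0 0 0" --pt "0 -1.3 0 0 0 0 0" --pt "0 -1.3 0 0 0 0 0" --pt "0 -1.3 0 0 0 0 0" --pt "0 -1.3 0 0 0 0 0" --pt "0 -1.3 0 0 0 0 0"

```text
time_s: 8.83
position: [557.2, 230.8, 289.7]
tcp_rot: [2.426, 1.996, -0.0]
wrist_force: [-0.7, 0.3, -4.7]
opening: 17.0
grasp_force: 68.4
```

Run:
```python
from h import *; from rig import arm, eyes
import cv2
np.set_printoptions(precision=3,suppress=True)
s=arm.get_state(); print(s["position"],s["wrist_force"],s["wrist_torque"],s["opening"],s["grasp_force"],s["dq"])
print(np.hypot(*(s["position"]-[656,211.6,0])[:2]), Ro.from_rotvec(s["tcp_rot"]).as_matrix()[:,2])
a=eyes.grab_frame("scene")["image"][:,:,::-1][110:270,225:375]
b=eyes.grab_frame("wrist")["image"][:,:,::-1][60:380,180:460]
cv2.imwrite("pics/s2.png",np.hstack([cv2.resize(a,(412,440),interpolation=cv2.INTER_CUBIC),cv2.resize(b,(385,440))]))
```

```text
[557.219 230.847 289.706] [-0.736  0.314 -4.73 ] [ 0.002 -0.005 -0.011] 16.978654656972733 68.41738700866699 [ 0.002 -0.001 -0.001 -0.     0.     0.   ]
100.63836513202523 [-0. -0. -1.]
```

View pics/s2.png

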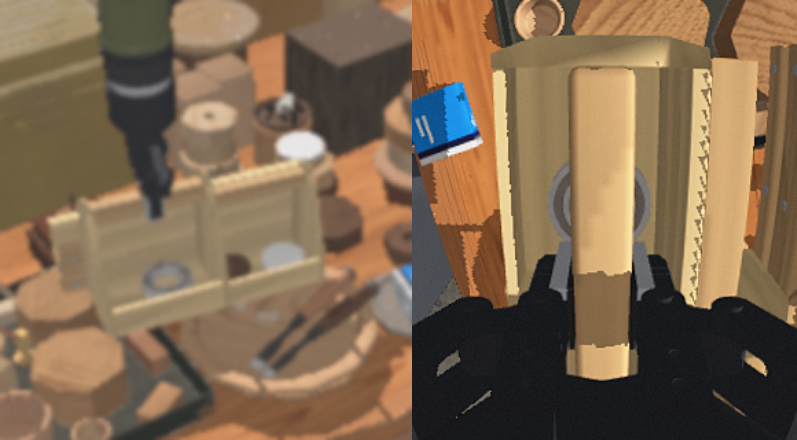

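The tote is held level and still, 96 mm up (underside about 171 mm above the bench) and 100 mm forward. The bearing is still inside at (165,280) in the left half, and tote_b is still hanging with its discs. I'll hand it in.

```bash
python3 -c "
from rig import ticket; print(ticket.finish_job())"
```

```text
the job is handed in; nothing more can be done
None
```

I lifted the tote with the steel bearing off the cleat, drew it about 100 mm forward, and handed the job in with it still held level and still, its underside about 171 mm above the bench; in the last pictures the bearing was still inside and the other tote was still hanging with both discs.

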